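# Pack the capped samples into the courier's carrier tray

### The arm

A 6-joint arm with a two-finger parallel gripper is mounted at the origin on the work surface. World frame = base frame: x ahead of the robot, y to its left, z up, the work surface at z = 0. Lengths are in m, angles in rad, forces in N, time in s.
With the tool pointing down it reaches from about 0.3 to 0.825 m from the base axis. Payload 5.4 kg.
Tool frame: the origin (TCP) lies at the very end of the fingers, on their centre line; the grasp point (between the pads) lies 19 mm behind it; z points along the fingers, y is the line along which they close (so a half turn about z gives the same grasp; the last joint's range is limited). The gripper opens to 92 mm and grips with 3 to 60 N. Pads are 20 mm wide; open, the fingers measure 128 mm over their backs; the gripper's body (75 mm by 189 mm) begins 69 mm behind the grasp point.
Start: joints at [-1.54, 0.158, 1.597, -0, 1.386, -0.21], TCP at [0.137, -0.558, 0.193] pointing down, gripper open.
Joint ranges: [-2.91, 2.91], [-0.94, 2.29], [0.18, 2.7], [-1.29, 4.43], [0.17, 2.64], [-3, 3]. Speed limits (rad/s): [2.57, 2.57, 3.14, 3.14, 3.14, 3.14].

### API

Orientations are given as [roll, pitch, yaw] about the fixed x, y, z axes, in that order (R = Rz(yaw) Ry(pitch) Rx(roll)).
In Python, from cell import robot gives the robot as it stands.
- The arm moves only by the tool apply_moves, never from a script. Its argument "motion" is a list that holds one entry, the list of rows, each a list of 7 numbers: the opening, from -1 (shut) to 1 (fully open), so that 0 is half open, then the shift along the tool's x, y, z in mm, then the turn, a rotation vector about the tool's x, y, z in degrees. In form: [[[fingers, dx, dy, dz, wx, wy, wz], ...]]. A call has 1 to 8 rows; each row shifts and turns the commanded pose from where the row before left it, along the tool's axes as they then stand; what a row does not reach is not made up. A row lasts 1/10 s, in which the tool goes at most 50 mm and 8.59 degrees, less where a joint would pass 70% of its speed; a pose out of reach is approached as far as the arm can. A call with a gripper value outside its range is refused whole. The fingers move at their own pace and stop on an object; "grip_force" is the grip in N (left out, the last holds). Time passes only in rows, so rows that do not move let the fingers close. It gives the time, the measured TCP pose, the force, the opening and the grip force at its end, in the units of the state.
- robot.get_state(): the state, without advancing time (a new reading comes with each control period).
- robot.capture(name): name is "side" or "top"; returns (picture, depth): 480x640x3 uint8, blue, green, red; 480x640 float32, m along the optical axis (not along the pixel's ray), 0 where there is no reading.
- robot.camera_params(name): a dict with "mtx" (3x3 intrinsics, pixels), "distortion" ([k1, k2, p1, p2, k3] as OpenCV has them; the pictures are not rectified), "cam_to_world" (4x4, takes a point from camera to world coordinates). Camera axes: x right, y up, looking along -z (the intrinsics and any distortion apply to the point x, -y, -z); pixel columns grow to the right and rows downward; lengths in m; the calibration is good to about 2 mm. A picture is of the moment at which its call begins. camera_params takes no time and is no camera call.
- robot.job_done(): hands the job in; it is judged then, once.
The state is a dict: "time": time; "joint_pos": joint angles; "joint_velocities": joint speeds; "effort": joint torques, N m; "tcp_pos": TCP position; "tool_rot": TCP orientation; "contact_force": force on the tool from outside, world axes, zero at the start; "moment": the same for the moment, N m; "opening": finger opening in m; "gripper_force": force on a finger pad.
Only numpy, scipy, OpenCV 4.12 (cv2) and the standard library are available. Lean on these libraries where they do the work, as an engineer would, in place of code of your own. Each camera call takes 0.05 s, during which the arm holds its last target. There are 200 camera calls.

### The job

Pack the carrier tray for the courier: stand each of the four capped sample containers upright on the floor of the pocket made for its size, the biggest container in the biggest pocket and so on down to the smallest. Set them down rather than drop them, and leave the two containers without a cap standing where they are on the bench.

Things in the scene. Friction and masses are not known exactly. Their poses are not given: they have to be found in the camera images.
- large_pot_mid (a point): Large capped sample pot: white plastic, round, closed by a flat knurled screw cap; body 56 mm across, cap 60 mm across and 14 mm high at the top, 75 mm tall overall, about 120 g, standing upright on the bench. The point is its centre, half-way up; z runs up its axis. Easily taken by the cap from above.
- medium_pot_mid (a point): Medium capped sample pot: white plastic, round, closed by a flat knurled screw cap; body 42 mm across, cap 46 mm across and 13 mm high at the top, 65 mm tall overall, about 70 g, standing upright on the bench. The point is its centre, half-way up; z runs up its axis. Easily taken by the cap from above.
- tall_bottle_mid (a point): Tall slim capped sample bottle: white plastic, round, closed by a flat knurled screw cap; body 30 mm across, cap 33 mm across and 14 mm high at the top, 90 mm tall overall, about 45 g, standing upright on the bench. The point is its centre, half-way up; z runs up its axis. Easily taken by the cap from above.
- small_vial_mid (a point): Small capped sample vial: white plastic, round, closed by a flat knurled screw cap; body 20 mm across, cap 23 mm across and 12 mm high at the top, 62 mm tall overall, about 25 g, standing upright on the bench. The point is its centre, half-way up; z runs up its axis. Easily taken by the cap from above.
- open_pot_mid (a point): Open pot: same white body as the medium capped pot (42 mm across) but without its cap, so one sees a threaded open mouth and looks down into it; 62 mm tall, empty, standing upright on the bench; does not belong in the carrier. The point is its centre, half-way up; z runs up its axis.
- open_bottle_mid (a point): Open bottle: same white body as the tall capped bottle (30 mm across) but without its cap, so one sees a threaded open mouth and looks down into it; 87 mm tall, empty, standing upright on the bench; does not belong in the carrier. The point is its centre, half-way up; z runs up its axis.
- insert_large: Largest pocket of the carrier, for the large pot: fixed grey insert 103 x 103 mm with a round through hole 72 mm across, 20 mm deep. Origin: centre of the hole on the pocket's floor, 5 mm above the bench; z up. The four inserts lie 2 x 2 in any order, 105 mm apart, in a fixed white tray 220 x 220 mm, walls 30 mm high, with steel handles 30 mm high, 24 mm out on two opposite sides.
- insert_medium: Second largest pocket of the carrier, for the medium pot: fixed grey insert 103 x 103 mm with a round through hole 58 mm across, 20 mm deep. Origin: centre of the hole on the pocket's floor, 5 mm above the bench; z up. The four inserts lie 2 x 2 in any order, 105 mm apart, in a fixed white tray 220 x 220 mm, walls 30 mm high, with steel handles 30 mm high, 24 mm out on two opposite sides.
- insert_tall: Third largest pocket of the carrier, for the tall slim bottle: fixed grey insert 103 x 103 mm with a round through hole 46 mm across, 20 mm deep. Origin: centre of the hole on the pocket's floor, 5 mm above the bench; z up. The four inserts lie 2 x 2 in any order, 105 mm apart, in a fixed white tray 220 x 220 mm, walls 30 mm high, with steel handles 30 mm high, 24 mm out on two opposite sides.
- insert_small: Smallest pocket of the carrier, for the small vial: fixed grey insert 103 x 103 mm with a round through hole 35 mm across, 20 mm deep. Origin: centre of the hole on the pocket's floor, 5 mm above the bench; z up. The four inserts lie 2 x 2 in any order, 105 mm apart, in a fixed white tray 220 x 220 mm, walls 30 mm high, with steel handles 30 mm high, 24 mm out on two opposite sides.
There are look-alikes about, which are no part of the job. Leave any pink or yellow look-alike of the part that bears tall_bottle_mid alone.

How it is judged:
By the outcome, as a careful person would: the job done as asked, in the order asked, and still so for the second after the job is handed in, with the robot touching nothing.
It also fails if it takes over 115 s, if anything falls off the work surface, if the arm or the gripper's body presses on something with over 40 N, if the wrist force passes 120 N, or if a joint passes its speed limit or range.

## Working session

There is one attempt and no reset: what is moved stays moved. The work goes in short steps, Python scripts to look and compute and a tool call to move; the robot and the scene stay as the last step left them, time stands still between calls to the robot, and variables do not carry over. Pictures are saved under pics/ and viewed, at most 14 in all, crops included, and the job is handed in when it is done.

Besides the shell and the picture viewer there is one more tool, called after "Emit:" as name(argument=value, ...), one argument or row to a line, values as JSON. apply_moves: Moves the arm, as the interface text tells. Its arguments: {"type":"object","properties":{"motion":{"type":"array","items":{"type":"array","items":{"type":"array","items":{"type":"number"}}}},"grip_force":{"type":"number"}},"required":["motion"]}

```bash
mkdir -p pics; ls
python3 - <<'E'
from cell import robot
import cv2,numpy as np
np.set_printoptions(precision=4,suppress=True)
print(robot.get_state())
for n in ("side","top"):
    p,d=robot.capture(n); cv2.imwrite(f"pics/{n}0.png",p); np.save(f"pics/{n}0.npy",d)
    print(n,robot.camera_params(n),(d>0).mean())
E
```

```text
pics
{'time': 0.0, 'joint_pos': array([-1.5401,  0.1591,  1.5982, -0.    ,  1.3861, -0.2101]), 'joint_velocities': array([-0.0005,  0.0006, -0.0001, -0.0019,  0.0005, -0.0006]), 'effort': array([ -0.0013, -38.557 , -32.2106,   0.07  ,   0.0379,  -0.0002]), 'tcp_pos': array([ 0.1371, -0.5577,  0.1923]), 'tool_rot': array([-3.1398, -0.0004,  0.2408]), 'contact_force': array([ 0.3946,  0.4874, -0.5276]), 'moment': array([ 0.0227, -0.0375, -0.0213]), 'gripper_force': 0.0, 'opening': 0.09198819987749648}
side {'mtx': array([[485.668 ,   0.    , 317.5612],
       [  0.    , 485.668 , 241.5564],
       [  0.    ,   0.    ,   1.    ]]), 'distortion': array([-0.0214,  0.    ,  0.    ,  0.    ,  0.    ]), 'cam_to_world': array([[-0.9974,  0.0498, -0.0514,  0.4925],
       [-0.071 , -0.6049,  0.7932,  0.758 ],
       [ 0.0084,  0.7948,  0.6068,  0.618 ],
       [ 0.    ,  0.    ,  0.    ,  1.    ]])} 0.9961100260416667
top {'mtx': array([[544.9464,   0.    , 319.3642],
       [  0.    , 544.9464, 252.8703],
       [  0.    ,   0.    ,   1.    ]]), 'distortion': array([-0.1461,  0.    ,  0.    ,  0.    ,  0.    ]), 'cam_to_world': array([[-0.0057,  0.9959, -0.0898,  0.4245],
       [-1.    , -0.0063, -0.0064,  0.0136],
       [-0.0069,  0.0898,  0.9959,  1.2453],
       [ 0.    ,  0.    ,  0.    ,  1.    ]])} 0.9961458333333333
```

View pics/top0.png

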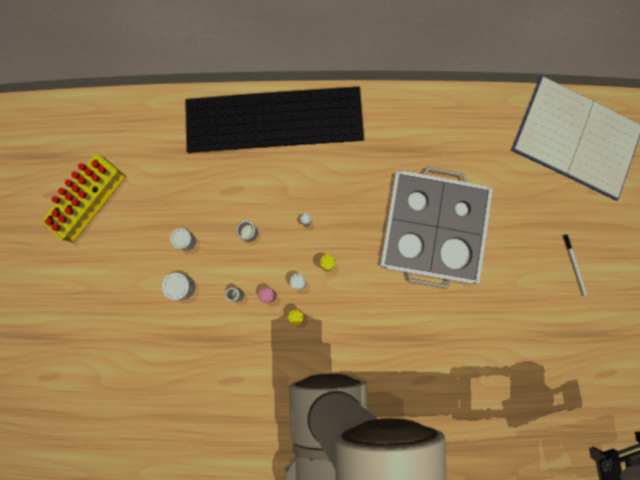

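View pics/side0.png

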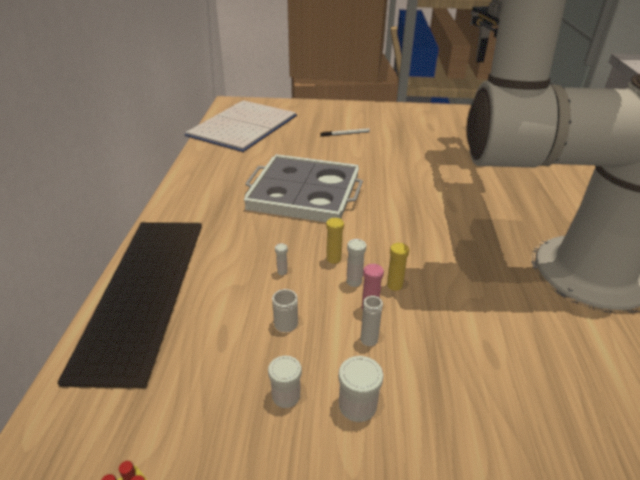

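Top view, capped candidates: large pot (176,287), medium pot (181,239), tall bottle (298,282), vial (305,219). The look-alikes are the open pot (248,231), open bottle (233,294), a pink bottle (267,295) and yellow bottles (328,262) and (296,317). Pockets run large (455,254), medium (410,245), tall (417,201), small (462,209).

```bash
cat > h.py <<'E'
import cv2,numpy as np
from cell import robot
np.set_printoptions(precision=4,suppress=True)
def ray(n,px):
    c=robot.camera_params(n);u=cv2.undistortPoints(np.array([[px]],float),c["mtx"],c["distortion"])[0,0]
    T=c["cam_to_world"];return T[:3,3],T[:3,:3]@np.array([u[0],-u[1],-1])
def onplane(n,px,z):
    o,d=ray(n,px);return o+d*(z-o[2])/d[2]
def tri(pt,ps):
    (o1,d1),(o2,d2)=ray("top",pt),ray("side",ps)
    s=np.linalg.lstsq(np.c_[d1,-d2],o2-o1,rcond=None)[0]
    a,b=o1+s[0]*d1,o2+s[1]*d2;return (a+b)/2,np.linalg.norm(a-b)
def cloud(n,d):
    c=robot.camera_params(n);v,u=np.mgrid[:480,:640]
    q=cv2.undistortPoints(np.c_[u.ravel(),v.ravel()].astype(float)[:,None],c["mtx"],c["distortion"])[:,0]
    D=d.ravel()[:,None];T=c["cam_to_world"]
    return (np.c_[q[:,:1]*D,-q[:,1:]*D,-D]@T[:3,:3].T+T[:3,3]).reshape(480,640,3)
def captop(n,P,px,r=22):
    """centre pixel and world centre of the flat top of the thing near px"""
    u,v=px;m=np.zeros((480,640),bool);m[max(0,v-r):v+r,max(0,u-r):u+r]=1
    W=m&(P[...,2]>.035)&(P[...,2]<.15)
    _,L=cv2.connectedComponents(W.astype(np.uint8))
    l=L[v,u] or np.bincount(L[L>0]).argmax(); W=L==l
    zt=np.percentile(P[W][:,2],90);Wt=(W&(P[...,2]>zt-.008)).astype(np.uint8)
    c=max(cv2.findContours(Wt,cv2.RETR_EXTERNAL,2)[0],key=cv2.contourArea)
    (x,y),rad=cv2.minEnclosingCircle(c);M=cv2.moments(c)
    return (M["m10"]/M["m00"],M["m01"]/M["m00"]),zt,2*rad,P[Wt>0].mean(0)
E
python3 - <<'E'
from h import *
P={n:cloud(n,np.load(f"pics/{n}0.npy")) for n in("top","side")}
print("bench z",[np.median(P[n][v,u,2]) for n,u,v in(("top",350,320),("side",230,300))])
T={"large":((176,287),(360,372)),"medium":((181,239),(285,367)),"tall":((298,282),(356,245)),"vial":((305,219),(281,247)),
"openpot":((248,231),(286,297)),"openbot":((233,294),(373,302)),"pink":((267,295),(373,270)),"yel1":((328,262),(335,223)),"yel2":((296,317),(398,248))}
for k,(a,b) in T.items():
    A=captop("top",P["top"],a);B=captop("side",P["side"],b)
    X,e=tri(A[0],B[0]);print(k,"top z",A[1].round(4),"dpx",round(A[2],1),"ray",onplane("top",A[0],A[1]),"side",B[3],"tri",X,round(e,4))
im=cv2.imread("pics/top0.png");g=cv2.cvtColor(im,6)
for k,(u,v) in {"L":(455,254),"M":(410,245),"T":(417,201),"S":(462,209)}.items():
    m=np.zeros_like(g);cv2.floodFill(g.copy(),mm:=np.zeros((482,642),np.uint8),(u,v),255,25,25,4|cv2.FLOODFILL_MASK_ONLY|cv2.FLOODFILL_FIXED_RANGE|(255<<8))
    M=cv2.moments(mm[1:-1,1:-1],True);c=(M["m10"]/M["m00"],M["m01"]/M["m00"])
    print(k,c,"d",2*np.sqrt(M["m00"]/np.pi),onplane("top",c,.015),"floor z",P["top"][v,u,2])
for u,v in((440,215),(398,225),(435,260)):print("insert top z",P["top"][v,u,2])
tmp=np.vstack([cv2.resize(im[200:320,160:340],None,fx=3,fy=3,interpolation=2)]);cv2.imwrite("pics/crop.png",tmp)
E
```

```text
bench z [np.float64(-0.0009795373234875449), np.float64(0.002743636589876197)]
large top z 0.0778 dpx 28.1 ray [0.4599 0.334  0.0778] side [0.4596 0.3412 0.0755] tri [0.4597 0.3364 0.0691] 0.0009
medium top z 0.0676 dpx 20.9 ray [0.5651 0.3266 0.0676] side [0.5646 0.3334 0.0653] tri [0.5657 0.3288 0.0592] 0.0007
tall top z 0.0925 dpx 15.7 ray [0.4696 0.0675 0.0925] side [0.4682 0.0744 0.0901] tri [0.4689 0.0679 0.0853] 0.002
vial top z 0.0652 dpx 10.9 ray [0.6075 0.0511 0.0652] side [0.6057 0.0565 0.0616] tri [0.6077 0.0513 0.0576] 0.0021
openpot top z 0.0637 dpx 19.1 ray [0.5847 0.1836 0.0637] side [0.583  0.1873 0.0601] tri [0.5845 0.1845 0.0572] 0.0022
openbot top z 0.088 dpx 14.0 ray [0.4426 0.2087 0.088 ] side [0.4411 0.2079 0.0843] tri [0.4419 0.2098 0.082 ] 0.0016
pink top z 0.093 dpx 15.8 ray [0.4409 0.1353 0.093 ] side [0.445  0.1293 0.0897] tri [0.44   0.1362 0.0857] 0.0021
yel1 top z 0.0934 dpx 16.0 ray [0.5109 0.0038 0.0934] side [0.5089 0.0104 0.0902] tri [0.5103 0.0037 0.0855] 0.0025
yel2 top z 0.0934 dpx 15.9 ray [0.3939 0.0726 0.0934] side [0.3923 0.0791 0.0903] tri [0.3926 0.0731 0.0857] 0.0022
L (453.98848684210526, 253.45394736842104) d 27.823185353208192 [ 0.5322 -0.286   0.015 ] floor z 0.008701233673019226
M (409.19329896907215, 245.35309278350516) d 22.22649192646566 [ 0.5514 -0.1831  0.015 ] floor z 0.0011085399478993896
T (416.40845070422534, 200.90140845070422) d 16.46815177937675 [ 0.654  -0.2022  0.015 ] floor z 0.005684693308880107
S (460.8952380952381, 208.52380952380952) d 11.562445770562215 [ 0.6361 -0.3054  0.015 ] floor z 0.0031207089835922908
insert top z 0.02600418758359302
insert top z 0.019410172400298187
insert top z 0.0233195558072683
```

View pics/crop.png

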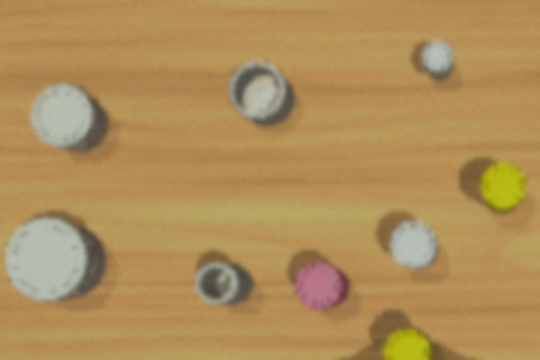

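The crop confirms plain caps on my four choices; the open pot (259,93) and open bottle (218,283) show dark mouths, and the coloured bottles are excluded. I'll turn the tool to yaw 0 and go for the large pot first.

Emit:
apply_moves(
  motion=[
    [[1,0,0,0,0,0,6.9],[1,0,0,0,0,0,6.9],[1,35,-35,0,0,0,0],[1,35,-35,0,0,0,0],[1,35,-35,0,0,0,0],[1,35,-35,0,0,0,0],[1,35,-35,0,0,0,0],[1,35,-35,0,0,0,0]],
  ],
  grip_force=20,
)

```text
time: 0.9
tcp_pos: [0.348, -0.3466, 0.193]
tool_rot: [-3.141, 0.0, -0.0]
contact_force: [0.2, -0.3, -0.6]
opening: 0.0924
gripper_force: 0.0
```

Emit:
apply_moves(
  motion=[
    [[1,12,-46,0,0,0,0],[1,12,-46,0,0,0,0],[1,12,-46,0,0,0,0],[1,12,-46,0,0,0,0],[1,12,-46,0,0,0,0],[1,12,-46,0,0,0,0],[1,12,-46,0,0,0,0],[1,12,-46,0,0,0,0]],
  ],
)

```text
time: 1.7
tcp_pos: [0.443, 0.0216, 0.1931]
tool_rot: [3.142, -0.0, -0.0]
contact_force: [0.6, -0.2, 0.1]
opening: 0.0916
gripper_force: 0.0
```

Emit:
apply_moves(
  motion=[
    [[1,2.4,-45,0,0,0,0],[1,2.4,-45,0,0,0,0],[1,2.4,-45,0,0,0,0],[1,2.4,-45,0,0,0,0],[1,2.4,-45,0,0,0,0],[1,2.4,-45,0,0,0,0],[1,2.4,-43,0,0,0,0],[1,0,0,0,0,0,0]],
  ],
)

```text
time: 2.5
tcp_pos: [0.4588, 0.3366, 0.1924]
tool_rot: [-3.141, 0.001, 0.005]
contact_force: [0.2, -1.1, -0.7]
opening: 0.0914
gripper_force: 0.0
```

Emit:
apply_moves(
  motion=[
    [[1,1,1,30,0,0,0],[1,0,0,35,0,0,0],[1,0,0,30,0,0,0],[1,0,0,25,0,0,0],[1,0,0,15,0,0,0],[1,0,0,7,0,0,0],[1,0,0,0,0,0,0],[1,0,0,0,0,0,0]],
  ],
)

```text
time: 3.3
tcp_pos: [0.4619, 0.3319, 0.0526]
tool_rot: [-3.141, -0.002, -0.0]
contact_force: [0.0, -0.3, 0.4]
opening: 0.092
gripper_force: 0.0
```

Emit:
apply_moves(
  motion=[
    [[-0.5,0,0,0,0,0,0],[-0.5,0,0,0,0,0,0],[-0.5,0,0,0,0,0,0],[-0.5,0,0,0,0,0,0],[-0.5,0,0,0,0,0,0],[-0.5,0,0,0,0,0,0]],
  ],
)

```text
time: 3.9
tcp_pos: [0.4613, 0.3321, 0.0517]
tool_rot: [-3.141, -0.001, -0.0]
contact_force: [0.4, 2.0, 2.3]
opening: 0.0572
gripper_force: 20.1
```

Emit:
apply_moves(
  motion=[
    [[-0.5,0,0,0,0,0,0],[-0.5,0,0,-10,0,0,0],[-0.5,0,0,-20,0,0,0],[-0.5,0,0,-25,0,0,0],[-0.5,0,0,-30,0,0,0],[-0.5,0,0,-20,0,0,0],[-0.5,0,0,-10,0,0,0],[-0.5,0,0,0,0,0,0]],
  ],
)

```text
time: 4.7
tcp_pos: [0.4617, 0.3317, 0.1677]
tool_rot: [-3.141, -0.002, -0.0]
contact_force: [-0.0, -0.7, -0.1]
opening: 0.0572
gripper_force: 20.0
```

Run:
```python
from h import *
for n in("side",):
    p,d=robot.capture(n); cv2.imwrite(f"pics/{n}1.png",p)
s=robot.get_state();print(s["tcp_pos"],s["opening"],s["gripper_force"],s["contact_force"])
```

```text
[0.4608 0.3314 0.1661] 0.05712816653896653 19.969489574432373 [-0.275  -1.0923 -1.5544]
```

View pics/side1.png

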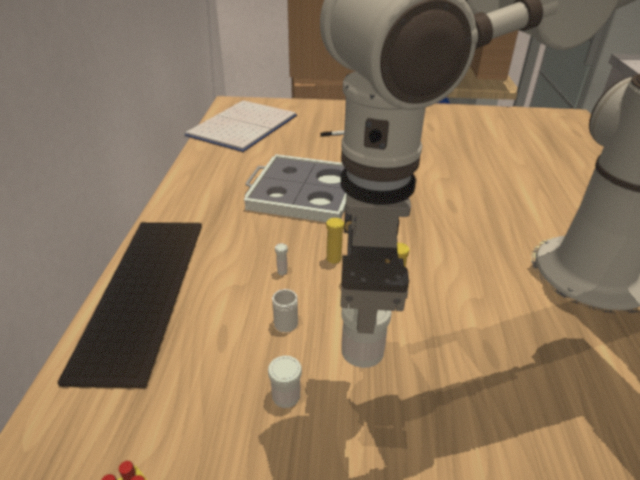

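The large pot hangs upright in the fingers at (365,335). I'm carrying it to the pocket.

Emit:
apply_moves(
  motion=[
    [[-0.5,2,20,0,0,0,0],[-0.5,4,35,0,0,0,0],[-0.5,5,45,0,0,0,0],[-0.5,5,45,0,0,0,0],[-0.5,5,45,0,0,0,0],[-0.5,5,45,0,0,0,0],[-0.5,5,45,0,0,0,0],[-0.5,5,45,0,0,0,0]],
  ],
)

```text
time: 5.55
tcp_pos: [0.4955, 0.005, 0.1644]
tool_rot: [-3.141, 0.003, -0.0]
contact_force: [0.1, -0.0, -1.3]
opening: 0.0572
gripper_force: 20.0
```

Emit:
apply_moves(
  motion=[
    [[-0.5,5,45,0,0,0,0],[-0.5,5,45,0,0,0,0],[-0.5,5,45,0,0,0,0],[-0.5,5,45,0,0,0,0],[-0.5,5,45,0,0,0,0],[-0.5,5,35,0,0,0,0],[-0.5,3,20,0,0,0,0],[-0.5,0,8,0,0,0,0]],
  ],
)

```text
time: 6.35
tcp_pos: [0.5287, -0.2828, 0.164]
tool_rot: [-3.14, 0.003, -0.002]
contact_force: [0.6, 1.9, -1.9]
opening: 0.0571
gripper_force: 20.0
```

Emit:
apply_moves(
  motion=[
    [[-0.5,4,3,10,0,0,0],[-0.5,0,0,25,0,0,0],[-0.5,0,0,25,0,0,0],[-0.5,0,0,15,0,0,0],[-0.5,0,0,10,0,0,0],[-0.5,0,0,5,0,0,0],[-0.5,0,0,5,0,0,0],[-0.5,0,0,0,0,0,0]],
  ],
)

```text
time: 7.15
tcp_pos: [0.5341, -0.2844, 0.0714]
tool_rot: [3.141, -0.0, 0.0]
contact_force: [-0.0, -0.2, -1.2]
opening: 0.0572
gripper_force: 20.0
```

Run:
```python
from h import *
for n in("side",):
    p,d=robot.capture(n); cv2.imwrite(f"pics/{n}2.png",cv2.resize(p[100:260,200:420],None,fx=3.5,fy=3.5))
s=robot.get_state();print(s["tcp_pos"],s["opening"],s["gripper_force"],s["contact_force"])
```

```text
[ 0.5343 -0.2846  0.0719] 0.05728432067123 19.972018003463745 [-0.4834  0.3796 -1.4251]
```

View pics/side2.png

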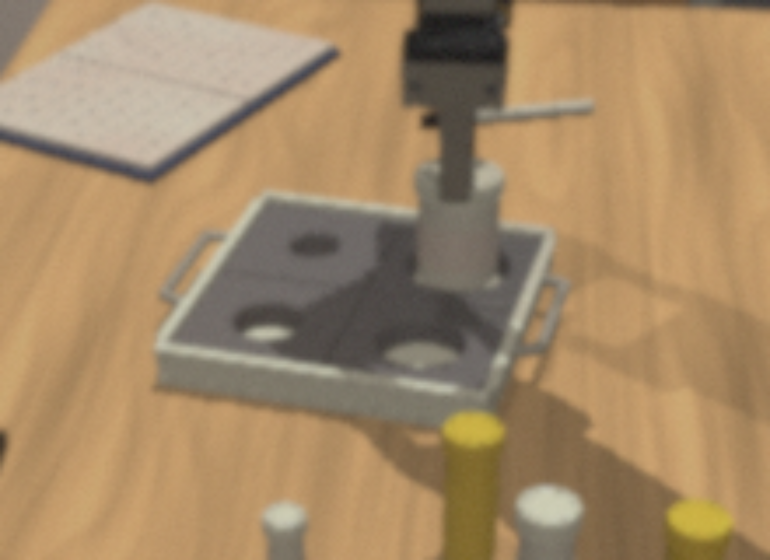

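The pot sits within the large pocket's rim (crop, hole at x 408-508, pot at 417-498). I'm lowering it to the floor.

Emit:
apply_moves(
  motion=[
    [[-0.5,-1,0,4,0,0,0],[-0.5,0,0,4,0,0,0],[-0.5,0,0,3,0,0,0],[-0.5,0,0,2,0,0,0],[-0.5,0,0,1,0,0,0],[-0.5,0,0,0,0,0,0],[-0.5,0,0,0,0,0,0]],
  ],
)

```text
time: 7.9
tcp_pos: [0.533, -0.2845, 0.0574]
tool_rot: [3.141, -0.0, -0.0]
contact_force: [0.8, -0.5, -1.4]
opening: 0.0573
gripper_force: 20.0
```

Emit:
apply_moves(
  motion=[
    [[-0.5,0,0,0.5,0,0,0],[-0.5,0,0,0.5,0,0,0],[-0.5,0,0,0,0,0,0],[-0.5,0,0,0,0,0,0]],
  ],
)

```text
time: 8.3
tcp_pos: [0.5332, -0.2845, 0.0567]
tool_rot: [3.141, -0.001, 0.0]
contact_force: [0.5, 1.0, 0.8]
opening: 0.0573
gripper_force: 20.0
```

Emit:
apply_moves(
  motion=[
    [[-0.5,0,0,0.5,0,0,0],[-0.5,0,0,0.5,0,0,0],[-0.5,0,0,0,0,0,0],[-0.5,0,0,0,0,0,0]],
  ],
)

```text
time: 8.7
tcp_pos: [0.5337, -0.2845, 0.0566]
tool_rot: [3.141, -0.002, -0.0]
contact_force: [-0.4, 1.6, 6.0]
opening: 0.0573
gripper_force: 20.1
```

Floor contact (6 N), so I'm releasing and rising.

Emit:
apply_moves(
  motion=[
    [[0.7,0,0,0,0,0,0],[0.7,0,0,0,0,0,0],[0.7,0,0,0,0,0,0],[0.7,0,0,0,0,0,0],[0.7,0,0,-15,0,0,0],[0.7,0,0,-30,0,0,0],[0.7,0,0,-40,0,0,0],[0.7,0,0,-35,0,0,0]],
  ],
)

```text
time: 9.5
tcp_pos: [0.5331, -0.2846, 0.1783]
tool_rot: [3.141, -0.001, -0.0]
contact_force: [0.8, -0.1, 0.5]
opening: 0.0781
gripper_force: 0.0
```

Emit:
apply_moves(
  motion=[
    [[0.7,2,-45,0,0,0,0],[0.7,2,-45,0,0,0,0],[0.7,2,-45,0,0,0,0],[0.7,2,-45,0,0,0,0],[0.7,2,-45,0,0,0,0],[0.7,2,-45,0,0,0,0],[0.7,2,-45,0,0,0,0],[0.7,2,-45,0,0,0,0]],
  ],
)

```text
time: 10.3
tcp_pos: [0.5491, 0.0773, 0.1768]
tool_rot: [3.141, -0.002, -0.0]
contact_force: [-0.2, -0.1, -0.6]
opening: 0.0783
gripper_force: 0.0
```

Emit:
apply_moves(
  motion=[
    [[0.7,3,-42,0,0,0,0],[0.7,3,-42,0,0,0,0],[0.7,3,-42,0,0,0,0],[0.7,3,-42,0,0,0,0],[0.7,2,-42,0,0,0,0],[0.7,2,-41,0,0,0,0],[0.7,0,0,20,0,0,0],[0.7,0,0,30,0,0,0]],
  ],
)

```text
time: 11.1
tcp_pos: [0.5668, 0.3288, 0.1284]
tool_rot: [-3.139, -0.006, 0.002]
contact_force: [0.1, -0.4, -0.7]
opening: 0.0779
gripper_force: 0.0
```

Emit:
apply_moves(
  motion=[
    [[0.7,0,0,30,0,0,0],[0.7,0,0,25,0,0,0],[0.7,0,0,17,0,0,0],[0.7,0,0,10,0,0,0],[0.7,0,0,4,0,0,0],[0.7,0,0,0,0,0,0],[0.7,0,0,0,0,0,0]],
  ],
)

```text
time: 11.8
tcp_pos: [0.566, 0.3269, 0.0408]
tool_rot: [-3.141, -0.002, -0.0]
contact_force: [-0.1, 0.1, 0.3]
opening: 0.078
gripper_force: 0.0
```

Emit:
apply_moves(
  motion=[
    [[-0.7,0,0,0,0,0,0],[-0.7,0,0,0,0,0,0],[-0.7,0,0,0,0,0,0],[-0.7,0,0,0,0,0,0],[-0.7,0,0,0,0,0,0],[-0.7,0,0,0,0,0,0],[-0.7,0,0,0,0,0,0]],
  ],
  grip_force=15,
)

```text
time: 12.5
tcp_pos: [0.5651, 0.3267, 0.0395]
tool_rot: [-3.141, -0.0, -0.0]
contact_force: [0.3, 0.9, 0.3]
opening: 0.0445
gripper_force: 15.0
```

Emit:
apply_moves(
  motion=[
    [[-0.7,0,0,-10,0,0,0],[-0.7,0,0,-25,0,0,0],[-0.7,0,0,-35,0,0,0],[-0.7,0,0,-30,0,0,0],[-0.7,0,15,-15,0,0,0],[-0.7,-1,30,0,0,0,0],[-0.7,-1,40,0,0,0,0],[-0.7,-1,45,0,0,0,0]],
  ],
)

```text
time: 13.3
tcp_pos: [0.5617, 0.1958, 0.155]
tool_rot: [3.142, -0.001, 0.002]
contact_force: [-0.2, -0.8, 0.2]
opening: 0.0447
gripper_force: 15.0
```

Emit:
apply_moves(
  motion=[
    [[-0.7,-1,45,0,0,0,0],[-0.7,-1,45,0,0,0,0],[-0.7,-2,45,0,0,0,0],[-0.7,-2,45,0,0,0,0],[-0.7,-2,45,0,0,0,0],[-0.7,-2,45,0,0,0,0],[-0.7,-2,40,0,0,0,0],[-0.7,0,35,0,0,0,0]],
  ],
)

```text
time: 14.1
tcp_pos: [0.5494, -0.1507, 0.155]
tool_rot: [3.141, -0.0, -0.001]
contact_force: [0.1, 0.2, -0.9]
opening: 0.0449
gripper_force: 15.0
```

Emit:
apply_moves(
  motion=[
    [[-0.7,0,22,0,0,0,0],[-0.7,0,10,10,0,0,0],[-0.7,0,0,20,0,0,0],[-0.7,0,0,20,0,0,0],[-0.7,0,0,15,0,0,0],[-0.7,0,0,10,0,0,0],[-0.7,0,0,0,0,0,0],[-0.7,0,0,0,0,0,0]],
  ],
)

```text
time: 14.9
tcp_pos: [0.5503, -0.1803, 0.0797]
tool_rot: [3.141, -0.001, 0.0]
contact_force: [-0.0, -0.2, -0.5]
opening: 0.0444
gripper_force: 15.0
```

Emit:
apply_moves(
  motion=[
    [[-0.7,1,2.5,0,0,0,0],[-0.7,0,0,10,0,0,0],[-0.7,0,0,10,0,0,0],[-0.7,0,0,8,0,0,0],[-0.7,0,0,4,0,0,0],[-0.7,0,0,1,0,0,0],[-0.7,0,0,0,0,0,0],[-0.7,0,0,0,0,0,0]],
  ],
)

```text
time: 15.7
tcp_pos: [0.5513, -0.1831, 0.0467]
tool_rot: [3.141, -0.001, -0.0]
contact_force: [-0.0, -0.8, -0.8]
opening: 0.0446
gripper_force: 15.0
```

Emit:
apply_moves(
  motion=[
    [[-0.7,0,0,0.5,0,0,0],[-0.7,0,0,0.5,0,0,0],[-0.7,0,0,0.5,0,0,0],[-0.7,0,0,0,0,0,0],[-0.7,0,0,0,0,0,0]],
  ],
)

```text
time: 16.2
tcp_pos: [0.5509, -0.1829, 0.0448]
tool_rot: [-3.142, 0.0, -0.0]
contact_force: [-0.0, -0.3, -1.2]
opening: 0.045
gripper_force: 15.0
```

Emit:
apply_moves(
  motion=[
    [[-0.7,0,0,0.5,0,0,0],[-0.7,0,0,0.5,0,0,0],[-0.7,0,0,0,0,0,0],[-0.7,0,0,0,0,0,0]],
  ],
)

```text
time: 16.6
tcp_pos: [0.5514, -0.183, 0.0444]
tool_rot: [3.141, -0.001, 0.0]
contact_force: [-0.4, 1.0, 3.2]
opening: 0.0447
gripper_force: 15.0
```

Emit:
apply_moves(
  motion=[
    [[0.3,0,0,0,0,0,0],[0.3,0,0,0,0,0,0],[0.3,0,0,0,0,0,0],[0.3,0,0,0,0,0,0],[0.3,0,0,-20,0,0,0],[0.3,0,0,-40,0,0,0],[0.3,0,0,-45,0,0,0],[0.3,0,0,-30,0,0,0]],
  ],
)

```text
time: 17.4
tcp_pos: [0.5518, -0.1835, 0.1821]
tool_rot: [3.14, -0.003, -0.0]
contact_force: [0.6, -1.1, 0.0]
opening: 0.0595
gripper_force: 0.0
```

Emit:
apply_moves(
  motion=[
    [[0.1,-13,-40,0,0,0,0],[0.1,-13,-40,0,0,0,0],[0.1,-13,-40,0,0,0,0],[0.1,-13,-40,0,0,0,0],[0.1,-13,-40,0,0,0,0],[0.1,-13,-35,0,0,0,0],[0.1,-4,-15,0,0,0,0],[0.1,0,0,0,0,0,0]],
  ],
)

```text
time: 18.2
tcp_pos: [0.4682, 0.0687, 0.1787]
tool_rot: [-3.141, 0.0, 0.003]
contact_force: [-0.6, -0.3, -0.9]
opening: 0.0506
gripper_force: 0.0
```

Run:
```python
from h import *
p,d=robot.capture("side");cv2.imwrite("pics/side3.png",p)
P=cloud("side",d);p2,d2=robot.capture("top");P2=cloud("top",d2);cv2.imwrite("pics/top3.png",p2)
for k,px in (("L",(452,248)),("M",(409,243))):print(k,captop("top",P2,px)[1:])
print(robot.get_state()["tcp_pos"])
```

```text
L (np.float64(0.08325913377824201), 27.88154411315918, array([ 0.5313, -0.28  ,  0.0804]))
M (np.float64(0.07341339190895657), 21.23744010925293, array([ 0.5521, -0.1811,  0.0705]))
[0.4691 0.0667 0.1788]
```

View pics/side3.png

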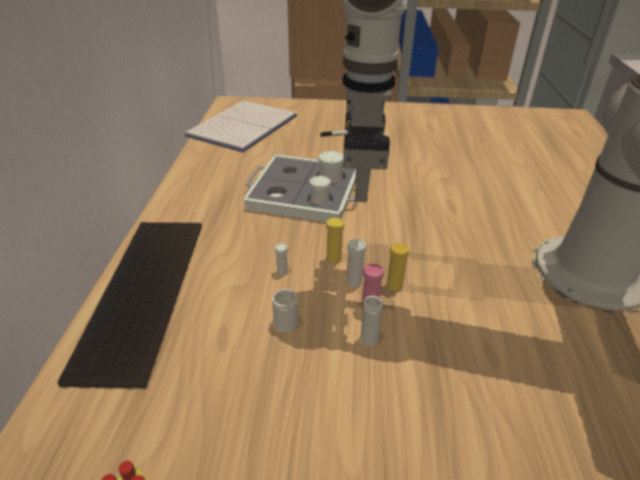

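Both pots stand upright in their pockets, at side pixels (331,165) and (320,190), with tops 5-6 mm above their bench height. Next is the tall bottle at (356,262).

Emit:
apply_moves(
  motion=[
    [[0.05,0,0,20,0,0,0],[0.05,0,0,30,0,0,0],[0.05,0,0,25,0,0,0],[0.05,0,0,20,0,0,0],[0.05,0,0,12,0,0,0],[0.05,0,0,7,0,0,0],[0.05,0,0,0,0,0,0],[0.05,0,0,0,0,0,0]],
  ],
)

```text
time: 19.1
tcp_pos: [0.4698, 0.0667, 0.0657]
tool_rot: [3.141, -0.002, -0.0]
contact_force: [0.5, 1.1, 1.1]
opening: 0.0482
gripper_force: 0.0
```

Emit:
apply_moves(
  motion=[
    [[-0.9,0,0,0,0,0,0],[-0.9,0,0,0,0,0,0],[-0.9,0,0,0,0,0,0],[-0.9,0,0,0,0,0,0],[-0.9,0,0,0,0,0,0],[-0.9,0,0,0,0,0,0]],
  ],
  grip_force=12,
)

```text
time: 19.7
tcp_pos: [0.4695, 0.0671, 0.0654]
tool_rot: [3.142, -0.001, 0.0]
contact_force: [0.4, 0.9, 4.6]
opening: 0.031
gripper_force: 12.0
```

Emit:
apply_moves(
  motion=[
    [[-0.9,0,0,-10,0,0,0],[-0.9,0,0,-25,0,0,0],[-0.9,0,0,-35,0,0,0],[-0.9,0,0,-30,0,0,0],[-0.9,0,0,-15,0,0,0],[-0.9,8,12,0,0,0,0],[-0.9,16,24,0,0,0,0],[-0.9,24,35,0,0,0,0]],
  ],
)

```text
time: 20.5
tcp_pos: [0.5164, -0.0042, 0.1785]
tool_rot: [-3.141, 0.002, 0.002]
contact_force: [0.5, 0.8, -1.2]
opening: 0.0307
gripper_force: 12.0
```

Emit:
apply_moves(
  motion=[
    [[-0.9,26,38,0,0,0,0],[-0.9,26,38,0,0,0,0],[-0.9,26,38,0,0,0,0],[-0.9,24,35,0,0,0,0],[-0.9,20,29,0,0,0,0],[-0.9,10,14,0,0,0,0],[-0.9,4,6,0,0,0,0],[-0.9,0,0,0,0,0,0]],
  ],
)

```text
time: 21.3
tcp_pos: [0.6523, -0.2027, 0.178]
tool_rot: [-3.14, 0.002, -0.001]
contact_force: [-0.5, 0.0, 0.3]
opening: 0.0304
gripper_force: 12.0
```

Emit:
apply_moves(
  motion=[
    [[-0.9,1.5,-0.5,15,0,0,0],[-0.9,0,0,25,0,0,0],[-0.9,0,0,25,0,0,0],[-0.9,0,0,12,0,0,0],[-0.9,0,0,5,0,0,0],[-0.9,0,0,0,0,0,0],[-0.9,0,0,0,0,0,0]],
  ],
)

```text
time: 22.0
tcp_pos: [0.6552, -0.2016, 0.0992]
tool_rot: [3.141, -0.002, 0.0]
contact_force: [0.3, -0.6, -0.8]
opening: 0.0302
gripper_force: 12.0
```

Run:
```python
from h import *
p,d=robot.capture("side"); cv2.imwrite("pics/side4.png",cv2.resize(p[100:260,200:420],None,fx=3.5,fy=3.5))
```

```text
(no output)
```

View pics/side4.png

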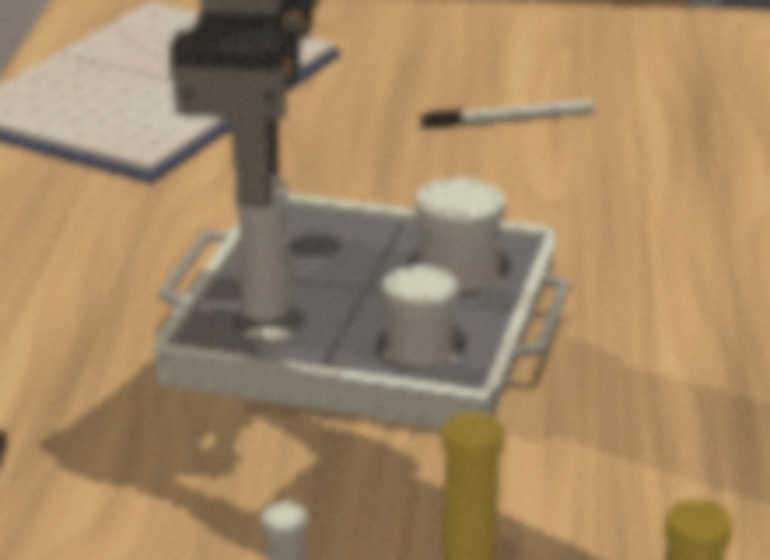

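Bottle bottom at crop (263,318), just above the pocket centred at (268,325). I'm lowering it.

Emit:
apply_moves(
  motion=[
    [[-0.9,-1,0,10,0,0,0],[-0.9,0,0,8,0,0,0],[-0.9,0,0,5,0,0,0],[-0.9,0,0,2,0,0,0],[-0.9,0,0,1,0,0,0],[-0.9,0,0,0,0,0,0],[-0.9,0,0,0,0,0,0]],
  ],
)

```text
time: 22.75
tcp_pos: [0.6537, -0.2016, 0.0721]
tool_rot: [3.141, -0.001, -0.0]
contact_force: [0.5, 0.9, 0.0]
opening: 0.0307
gripper_force: 12.0
```

Emit:
apply_moves(
  motion=[
    [[-0.9,0,0,0.5,0,0,0],[-0.9,0,0,0.5,0,0,0],[-0.9,0,0,0.5,0,0,0],[-0.9,0,0,0,0,0,0],[-0.9,0,0,0,0,0,0]],
  ],
)

```text
time: 23.25
tcp_pos: [0.6536, -0.2015, 0.0706]
tool_rot: [3.141, -0.0, -0.0]
contact_force: [-0.4, 0.5, 0.0]
opening: 0.0311
gripper_force: 12.0
```

Emit:
apply_moves(
  motion=[
    [[-0.9,0,0,0.5,0,0,0],[-0.9,0,0,0.5,0,0,0],[-0.9,0,0,0,0,0,0],[-0.9,0,0,0,0,0,0]],
  ],
)

```text
time: 23.65
tcp_pos: [0.6542, -0.2016, 0.0705]
tool_rot: [3.141, -0.002, -0.0]
contact_force: [-1.0, 0.9, 5.1]
opening: 0.0307
gripper_force: 12.0
```

Emit:
apply_moves(
  motion=[
    [[0.05,0,0,0,0,0,0],[0.05,0,0,0,0,0,0],[0.05,0,0,0,0,0,0],[0.05,0,0,0,0,0,0],[0.05,0,0,-20,0,0,0],[0.05,0,0,-30,0,0,0],[0.05,0,0,-35,0,0,0],[0.05,0,0,-25,0,0,0]],
  ],
)

```text
time: 24.45
tcp_pos: [0.654, -0.2017, 0.1817]
tool_rot: [3.141, -0.002, -0.0]
contact_force: [-0.6, 0.1, 0.7]
opening: 0.0482
gripper_force: 0.0
```

Emit:
apply_moves(
  motion=[
    [[0,-7,-40,0,0,0,0],[0,-7,-40,0,0,0,0],[0,-7,-40,0,0,0,0],[0,-7,-40,0,0,0,0],[0,-7,-40,0,0,0,0],[0,-7,-35,0,0,0,0],[0,-5,-17,0,0,0,0],[0,0,0,0,0,0,0]],
  ],
)

```text
time: 25.25
tcp_pos: [0.6059, 0.0522, 0.1793]
tool_rot: [-3.142, 0.0, 0.003]
contact_force: [1.0, -0.3, 0.0]
opening: 0.0457
gripper_force: 0.0
```

Emit:
apply_moves(
  motion=[
    [[0,1,1,25,0,0,0],[0,0,0,35,0,0,0],[0,0,0,35,0,0,0],[0,0,0,25,0,0,0],[0,0,0,14,0,0,0],[0,0,0,7,0,0,0],[0,0,0,0,0,0,0],[0,0,0,0,0,0,0]],
  ],
)

```text
time: 26.05
tcp_pos: [0.6088, 0.049, 0.0398]
tool_rot: [3.141, -0.003, -0.0]
contact_force: [-0.5, -0.6, -0.1]
opening: 0.0461
gripper_force: 0.0
```

Emit:
apply_moves(
  motion=[
    [[-1,0,0,0,0,0,0],[-1,0,0,0,0,0,0],[-1,0,0,0,0,0,0],[-1,0,0,0,0,0,0],[-1,0,0,0,0,0,0],[-1,0,0,0,0,0,0],[-1,0,0,0,0,0,0]],
  ],
  grip_force=10,
)

```text
time: 26.75
tcp_pos: [0.6078, 0.0496, 0.0387]
tool_rot: [3.142, -0.001, -0.0]
contact_force: [0.0, -0.2, 3.6]
opening: 0.0202
gripper_force: 10.0
```

Emit:
apply_moves(
  motion=[
    [[-1,0,0,-10,0,0,0],[-1,0,0,-25,0,0,0],[-1,0,0,-35,0,0,0],[-1,0,0,-35,0,0,0],[-1,0,0,-22,0,0,0],[-1,1,12,0,0,0,0],[-1,2,25,0,0,0,0],[-1,3,38,0,0,0,0]],
  ],
)

```text
time: 27.55
tcp_pos: [0.6123, -0.0254, 0.1636]
tool_rot: [-3.141, 0.003, 0.002]
contact_force: [-0.1, -0.3, -0.5]
opening: 0.0204
gripper_force: 10.0
```

Emit:
apply_moves(
  motion=[
    [[-1,3.5,43,0,0,0,0],[-1,3.5,43,0,0,0,0],[-1,3.5,43,0,0,0,0],[-1,3.5,43,0,0,0,0],[-1,3.5,43,0,0,0,0],[-1,2.5,33,0,0,0,0],[-1,2,20,0,0,0,0],[-1,1,12,0,0,0,0]],
  ],
)

```text
time: 28.35
tcp_pos: [0.6348, -0.3077, 0.1628]
tool_rot: [-3.14, 0.003, -0.002]
contact_force: [0.8, -0.2, 0.3]
opening: 0.0206
gripper_force: 10.0
```

Emit:
apply_moves(
  motion=[
    [[-1,1,-2.5,10,0,0,0],[-1,0,0,25,0,0,0],[-1,0,0,25,0,0,0],[-1,0,0,17,0,0,0],[-1,0,0,10,0,0,0],[-1,0,0,0,0,0,0],[-1,0,0,0,0,0,0]],
  ],
)

```text
time: 29.05
tcp_pos: [0.638, -0.3029, 0.0791]
tool_rot: [3.141, -0.001, 0.0]
contact_force: [0.3, -0.4, -1.2]
opening: 0.0201
gripper_force: 10.0
```

Run:
```python
from h import *
p,d=robot.capture("side"); cv2.imwrite("pics/side5.png",cv2.resize(p[120:240,220:380],None,fx=5,fy=5))
print(robot.get_state()["tcp_pos"])
```

```text
[ 0.6383 -0.3033  0.0798]
```

View pics/side5.png

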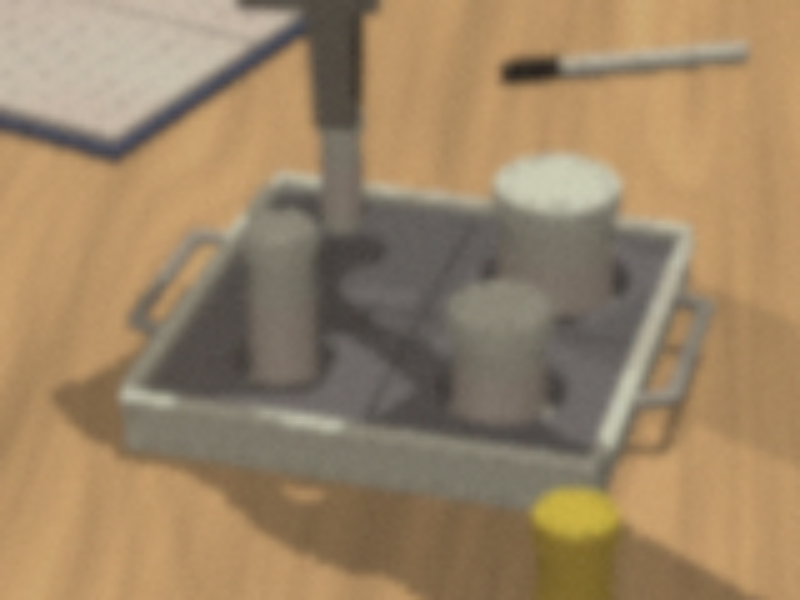

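The vial bottom at (342,230) sits over the small pocket, about 2 mm to the left (+x). I'm correcting that and lowering.

Emit:
apply_moves(
  motion=[
    [[-1,-2.5,1.5,0,0,0,0],[-1,0,0,10,0,0,0],[-1,0,0,10,0,0,0],[-1,0,0,8,0,0,0],[-1,0,0,4,0,0,0],[-1,0,0,1.5,0,0,0],[-1,0,0,0,0,0,0],[-1,0,0,0,0,0,0]],
  ],
)

```text
time: 29.9
tcp_pos: [0.6351, -0.3046, 0.0451]
tool_rot: [3.141, -0.0, -0.0]
contact_force: [0.9, -0.9, -0.8]
opening: 0.0201
gripper_force: 10.0
```

Emit:
apply_moves(
  motion=[
    [[-1,0,0,0.5,0,0,0],[-1,0,0,0.5,0,0,0],[-1,0,0,0.5,0,0,0],[-1,0,0,0,0,0,0],[-1,0,0,0,0,0,0]],
  ],
)

```text
time: 30.4
tcp_pos: [0.6352, -0.3046, 0.0438]
tool_rot: [3.141, -0.001, -0.0]
contact_force: [0.1, 0.5, 1.9]
opening: 0.0202
gripper_force: 10.0
```

Emit:
apply_moves(
  motion=[
    [[-1,0,0,0.5,0,0,0],[-1,0,0,0,0,0,0],[-1,0,0,0,0,0,0]],
  ],
)

```text
time: 30.7
tcp_pos: [0.6355, -0.3047, 0.0437]
tool_rot: [3.141, -0.001, -0.0]
contact_force: [-0.3, 2.0, 5.8]
opening: 0.02
gripper_force: 10.1
```

Contact again, so I'm releasing, rising and moving clear.

Emit:
apply_moves(
  motion=[
    [[-0.2,0,0,0,0,0,0],[-0.2,0,0,0,0,0,0],[-0.2,0,0,0,0,0,0],[-0.2,0,0,0,0,0,0],[-0.2,0,0,-20,0,0,0],[-0.2,0,0,-35,0,0,0],[-0.2,0,0,-45,0,0,0],[-0.2,0,0,-45,0,0,0]],
  ],
)

```text
time: 31.5
tcp_pos: [0.6343, -0.3041, 0.1885]
tool_rot: [-3.141, 0.001, -0.0]
contact_force: [0.0, -0.4, 0.7]
opening: 0.0369
gripper_force: 0.0
```

Emit:
apply_moves(
  motion=[
    [[-0.2,-30,25,-5,0,0,0],[-0.2,-35,25,0,0,0,0],[-0.2,-35,25,0,0,0,0],[-0.2,-35,25,0,0,0,0],[-0.2,-35,25,0,0,0,0],[-0.2,-35,25,0,0,0,0],[-0.2,-35,20,0,0,0,0],[-0.2,0,0,0,0,0,0]],
  ],
)

```text
time: 32.3
tcp_pos: [0.3909, -0.4769, 0.1926]
tool_rot: [3.141, 0.002, -0.006]
contact_force: [0.4, 0.6, -0.0]
opening: 0.0367
gripper_force: 0.0
```

Run:
```python
from h import *
p,d=robot.capture("side");cv2.imwrite("pics/side6.png",p)
p,d=robot.capture("top");cv2.imwrite("pics/top6.png",p);P=cloud("top",d)
for k,px in (("L",(452,248)),("M",(409,243)),("T",(416,197)),("S",(460,206)),("openpot",(248,231)),("openbot",(233,294))):
    A=captop("top",P,px,16);print(k,A[1],A[2],onplane("top",A[0],A[1]))
```

```text
L 0.08295986333174228 27.803913116455078 [ 0.5317 -0.276   0.083 ]
M 0.07292018532588118 21.459566116333008 [ 0.5521 -0.1804  0.0729]
T 0.09771461594851061 15.828420639038086 [ 0.6513 -0.199   0.0977]
S 0.06968255110204202 11.013923645019531 [ 0.6337 -0.3011  0.0697]
openpot 0.06400099647134187 19.215007781982422 [0.5846 0.1836 0.064 ]
openbot 0.08791803806968038 13.974082946777344 [0.4427 0.2089 0.0879]
```

View pics/side6.png

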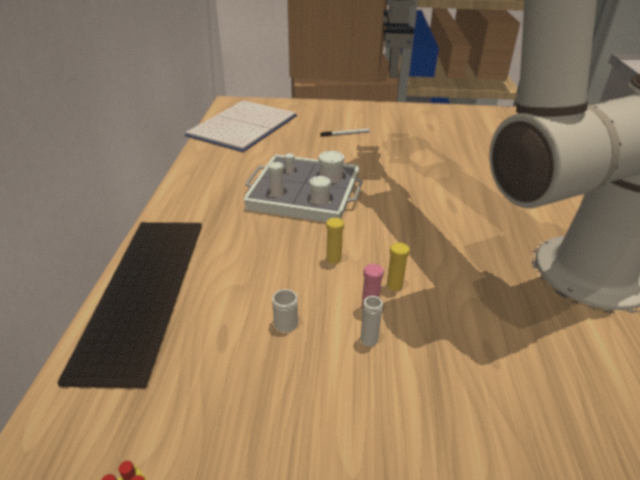

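View pics/top6.png

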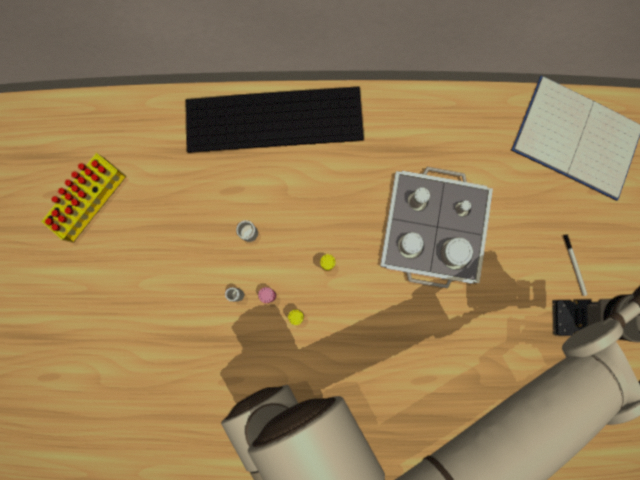

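All four capped containers stand upright in their pockets, at top-view pixels (459,251), (412,244), (421,197) and (463,207). Their tops are about 5 mm above bench height, the open ones haven't moved, and the gripper is clear. I'm handing in.

```bash
python3 -c "
from cell import robot
print(robot.job_done())"
```

```text
the job is handed in; nothing more can be done
None
```

All four capped containers stand upright on the floors of their matching pockets, the two open ones are where they started, and the job is handed in after about 32 s of robot time.

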